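# Release the keeper with the awl, stow the awl, lock the tool rack

### The arm

A 6-joint arm with a two-finger parallel gripper is mounted at the origin on the work surface. World frame = base frame: x ahead of the robot, y to its left, z up, the work surface at z = 0. Lengths are in m, angles in degrees, forces in N, time in s.
With the tool pointing down it reaches from about 0.275 to 0.825 m from the base axis. Payload 4.9 kg.
Tool frame: the origin (TCP) lies on the centre line of the jaws, within the pads' length; the fingertips stand 22 mm ahead of it and the grasp point (between the pads) lies 3 mm ahead of it; z points along the fingers, y is the line along which they close (so a half turn about z gives the same grasp; the last joint's range is limited). The gripper opens to 85 mm and grips with 20 to 120 N. Pads are 22 mm wide; open, the fingers measure 114 mm over their backs; the gripper's body (76 mm by 85 mm) begins 54 mm behind the grasp point. The pads swing forward as they close: fully open they stand 13 mm farther back than shut.
Start: joints at [-7.689, 18.69, -11.035, 60.275, 0, 82.311], TCP at [0.55, 0, 0.253] pointing down, gripper open.
Joint ranges: [-152.03, 152.03], [-55.5, 102.48], [-74.3, 77.21], [-110.64, 120.58], [-84.22, 78.4], [-180, 180]. Speed limits (degrees/s): [147.25, 147.25, 180, 180, 180, 180].

### API

Orientations are given as [roll, pitch, yaw] about the fixed x, y, z axes, in that order (R = Rz(yaw) Ry(pitch) Rx(roll)).
In Python, from station import env, solver, readout, imaging gives the robot as it stands. Calls block until the motion is done:
- env.move_pose(position, orientation): joint-space move of the TCP to a pose.
- env.move_l(position, v=0.15, orientation=None): straight line of the TCP; orientation=None keeps the orientation; v is the mean speed in m/s.
- env.movej(angles): joint-space move.
- env.gripper_open() and env.gripper_close(newtons=None): open the fingers fully, or close them until they stop; newtons is the grip in N (None keeps the last).
- env.wait(seconds).
- solver.solve_ik(position, orientation): joint angles nearest the present ones, or None.
- readout.state(): the state.
- imaging.capture(name): name is "scene" or "side" or "wrist"; returns (picture, depth): 420x560x3 uint8, red, green, blue; 420x560 float32, m along the optical axis (not along the pixel's ray), 0 where there is no reading.
- imaging.camera_info(name): a dict with "fx", "fy", "cx", "cy" (pixels), "T" (4x4, takes a point from camera to world coordinates). Camera axes: x right, y up, looking along -z (the intrinsics and any distortion apply to the point x, -y, -z); pixel columns grow to the right and rows downward; lengths in m; the calibration is good to about 2 mm. A picture is of the moment at which its call begins: read the wrist's pose just before it. camera_info takes no time and is no camera call; for the wrist camera it gives the pose at the moment of the call.
A pose or a line that the arm cannot do raises env.PlanningError and nothing moves.
- env.hand_in(): hands the job in; it is judged then, once.
The state is a dict: "time": time; "joints": joint angles; "qvel": joint speeds; "effort": joint torques, N m; "ee_pos": TCP position; "orientation": TCP orientation; "wrist_force": force on the tool from outside, world axes, zero at the start; "ft_torque": the same for the moment, N m; "width": finger opening in m; "finger_force": force on a finger pad.
Only numpy, scipy, OpenCV 4.12 (cv2) and the standard library are available. Lean on these libraries where they do the work, as an engineer would, in place of code of your own. Each camera call takes 0.05 s, during which the arm holds its last target. There are 200 camera calls.

### The job

Take the orange awl from the cutting mat, push its thin steel shank down through the small hole in the sloped grey face of the tool rack until the hidden catch lets the keeper bar spring loose, then lay the awl in its empty cradle (the one with the orange pad), resting in both combs with its handle to the same side as the other tools. Then swing the keeper bar by its red knob over the handles until it is fully shut and snapped behind its detent ball, and let go. Do not knock over or shift the other things on the table and leave the other two tools in their cradles.

Things in the scene. Friction and masses are not known exactly. Their poses are not given: they have to be found in the camera images.
- rack: Plywood tool rack, fixed, placed elsewhere each time. Origin on the table under the middle cradle's row; x along the tools from handle to head, y along the row, z up. Base 200 (x) by 380 (y, -152 to 228) by 12 mm. Cradles at y -66, 0, 66 mm; two hold tools, which one is empty varies. At y 130 the keeper's hinge, at y 144 to 232 the grey latch housing, 56 mm wide, 94 mm high.
- cradle (a point): Where awl_handle lies when the awl rests in its empty cradle, above a flat orange pad. Axes as the rack's; the tip must point to +x. Cradle: a notch in each of two combs 8 mm thick, 32 mm before and behind this point in x; notches 26 mm wide, floor 35, tops 50, this point 44 mm above the table. Next handle, post or housing: 48 mm or more sideways.
- latch_hole (a point): Centre of the mouth of the round 11 mm access hole in the sloped grey plate (8 mm thick) of the latch housing; in the rack's frame at x -8, y 213, z 76 mm. Its z axis points straight out of the hole: to the rack's +y and 35 degrees above level. The shank goes in along -z: to the rack's -y and 35 degrees down.
- latch_face (a point): Centre of the hidden spring latch's round push face at rest, 18 mm wide, 18 mm below the mouth of the hole, on its axis; same axes as latch_hole. It yields at 3 N, trips when pushed about 8 mm (shank 26 mm deep), stops at 14 mm (32 mm deep, 6.5 N). Tripped, it lets the keeper spring loose; keep the shank in until it has. Then draw it out straight.
- awl_handle (a point): Middle of the awl's handle, on its axis. Awl: orange handle 18 by 18 mm square, 100 mm long; round steel shank 6 mm thick, 80 mm long; about 70 g. x axis along the awl to its tip; the shank begins 50 mm, the tip is 130 mm along +x. It lies on the cutting mat (3 mm thick), axis level, 12 mm above the table.
- awl_tip (a point): Blunt tip of the awl's shank, on its axis; same axes as awl_handle.
- awl: The same awl; origin on the underside of its handle, 9 mm below awl_handle.
- keeper (a joint): Keeper bar's angle, rad: 0 fully shut (bar along the rack's -y over the handles), growing as it opens, anticlockwise from above. Starts caught at 1.60; once tripped a light spring brings it to about 1.2 within 1 s. Shutting needs under 1 N at the knob, and near 0.06 rad about 4 N to pass the detent ball; beyond it snaps to 0 and stays, short of it it springs open.
- keeper_hinge (a point): Point on the keeper's upright hinge axis at the bar's mid height, 66 mm above the table; axes as the rack's. The aluminium bar is 12 mm wide, reaches from 57 to 75 mm above the table, and is 266 mm long; seated handles reach up to 53 mm.
- keeper_knob (a point): Centre of the upright red knob on the keeper bar, 170 mm from the hinge axis: round, 16 mm thick, 75 to 109 mm above the table (this point at 94 mm). Its -y axis points outwards along the bar. It turns with the bar.
- beveler_mid (a point): Middle of the edge beveler's dark wooden handle (18 mm square, 100 mm long); it lies in one of the cradles. Leave it there.
- chisel_mid (a point): Middle of the four-toothed stitching chisel's black handle (18 mm square, 100 mm long); it lies in one of the cradles. Leave it there.
- dye_jar: Jar of edge dye with black lid, 52 mm wide, 75 mm high; origin under its centre. Bystander.
- spool: Red spool, 48 mm wide, 54 mm high; origin under its centre. Bystander beyond the mat.
- wax: Yellow wax puck, 48 mm wide, 20 mm high; origin under its centre. Bystander, may lie under the open bar.
- mallet: White-headed mallet lying on the right, about 210 mm long, 50 mm high. Bystander.
- burnisher: Dark wooden burnishing block, 110 by 35 by 30 mm; origin under its centre. Bystander.
Not all that is in view belongs to the job. Of the things that look like the awl, the largest one is meant.

How it is judged:
By the outcome, as a careful person would: the job done as asked, in the order asked, and still so for the second after the job is handed in, with the robot touching nothing.
It also fails if it takes over 51 s, if anything falls off the work surface, if the arm or the gripper's body presses on something with over 40 N, if the wrist force passes 120 N, or if a joint passes its speed limit or range.

## Working session

There is one attempt and no reset: what is moved stays moved. The work goes in short steps, each a Python script; the robot and the scene stay as the last script left them, time stands still between calls to the robot, and variables do not carry over. Pictures are saved under pics/ and viewed, at most 10 in all, crops included, and the job is handed in when it is done.

```bash
ls; mkdir -p pics
cat > h.py <<'E'
import numpy as np, cv2
from station import env, solver, readout, imaging
def snap(n,f):
    info=imaging.camera_info(n); p,d=imaging.capture(n)
    cv2.imwrite(f'pics/{f}.png',p[:,:,::-1]); np.savez(f'pics/{f}.npz',p=p,d=d,**{k:info[k] for k in('fx','fy','cx','cy','T')})
    return info
def world(f,u,v,z=None):
    D=np.load(f'pics/{f}.npz');T=D['T']
    r=np.array([(u-D['cx'])/D['fx'],-(v-D['cy'])/D['fy'],-1.])
    if z is None:
        w=D['d'][int(v)-1:int(v)+2,int(u)-1:int(u)+2];k=np.median(w[w>0]) if (w>0).any() else np.nan
    else: k=(z-T[2,3])/(T[:3,:3]@r)[2]
    return T[:3,:3]@(r*k)+T[:3,3]
E
python3 - <<'E'
from h import *
for n in('scene','side'):
    i=snap(n,n+'0'); print({k:v for k,v in i.items() if k!='T'}, np.round(i['T'],3).tolist())
a=[cv2.imread(f'pics/{n}0.png') for n in('scene','side')]
print(readout.state())
E
```

```text
pics
{'fx': 382.4719722433462, 'fy': 382.4719722433462, 'cx': 276.29835991397175, 'cy': 210.4487956956465} [[-0.847, -0.282, 0.45, 1.023], [0.531, -0.442, 0.723, 0.829], [-0.005, 0.851, 0.525, 0.66], [0.0, 0.0, 0.0, 1.0]]
{'fx': 433.89433712876973, 'fy': 433.89433712876973, 'cx': 275.4566935537363, 'cy': 215.0479103397066} [[0.903, 0.336, -0.267, 0.091], [-0.429, 0.714, -0.554, -0.816], [0.005, 0.615, 0.789, 1.353], [0.0, 0.0, 0.0, 1.0]]
{'time': 0.1, 'joints': array([-7.69000414e+00,  1.87286839e+01, -1.10855133e+01,  6.02769571e+01,
       -1.69520092e-03,  8.23098050e+01]), 'qvel': array([ 0.11059898, -0.06069643,  0.11234727,  0.08584876, -0.02753108,
        0.0884451 ]), 'effort': array([-1.63831678e-04, -4.44239044e+01,  2.63037515e+01,  7.96647771e-03,
       -2.12530945e-04,  1.93304103e-06]), 'ee_pos': array([5.49501956e-01, 6.15541561e-05, 2.52578048e-01]), 'orientation': array([-1.79909439e+02, -1.05179874e-02,  9.00001839e+01]), 'wrist_force': array([0.11872808, 0.63793931, 0.43934871]), 'ft_torque': array([-0.04541421,  0.04495724, -0.02279268]), 'finger_force': 0.0, 'width': 0.08559673585012575}
```

View pics/scene0.png

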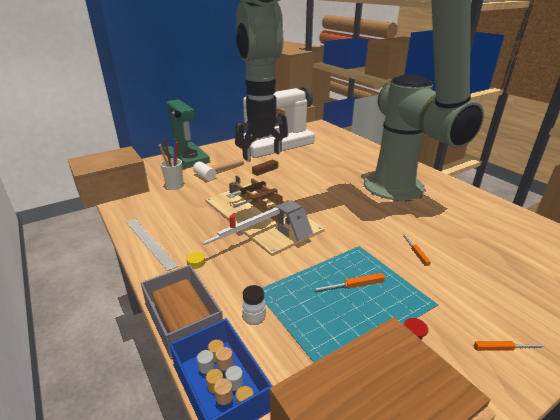

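View pics/side0.png

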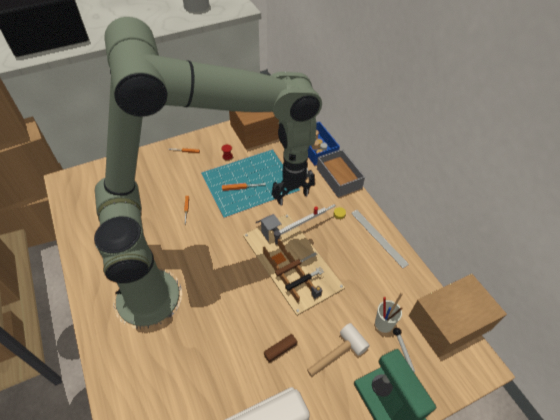

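Candidates for the awl: scene (365,282) on the mat, (420,252), and (495,345). The one on the mat is the largest and matches the description. I'll check it and the rack in a close crop.

Run:
```python
from h import *
a=cv2.imread('pics/scene0.png'); 
r=cv2.resize(a[165:260,190:340],(800,507),interpolation=cv2.INTER_CUBIC)
cv2.imwrite('pics/c1.png',r)
b=cv2.imread('pics/side0.png')
r1=cv2.resize(b[200:320,240:360],(400,400),interpolation=cv2.INTER_CUBIC)
r2=cv2.resize(b[150:220,200:280],(400,350),interpolation=cv2.INTER_CUBIC)
o=np.zeros((600,800,3),np.uint8);o[:400,:400]=r1;o[:350,400:]=r2
r3=cv2.resize(a[265:300,310:390],(400,175),interpolation=cv2.INTER_CUBIC);o[400:575,:400]=r3
cv2.imwrite('pics/c2.png',o)
```

```text
(no output)
```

View pics/c1.png

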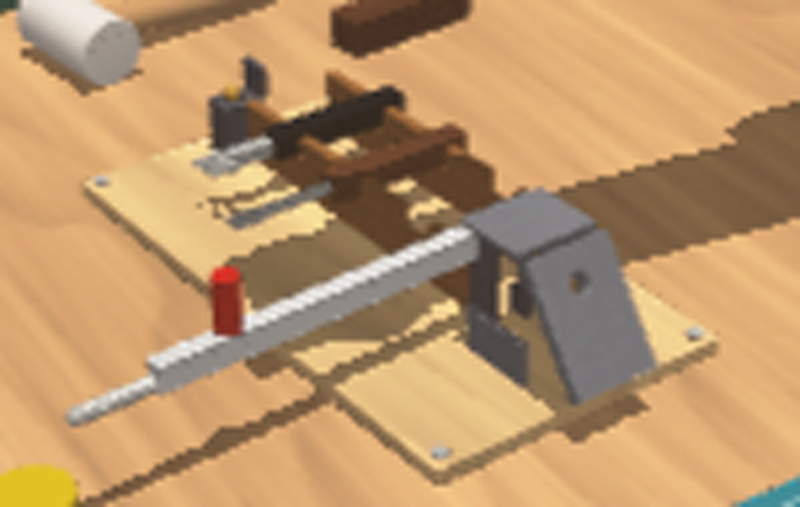

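View pics/c2.png

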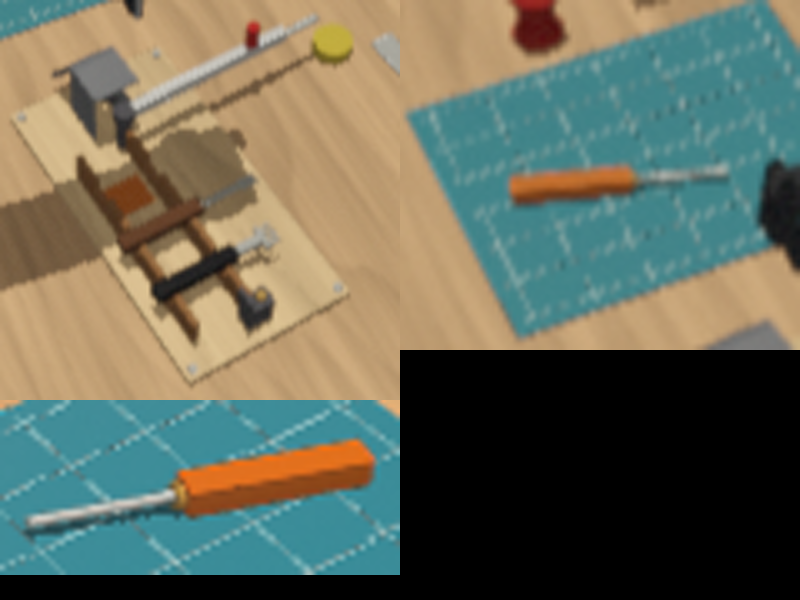

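The crops show the orange awl on the mat with its tip at scene (316,289), and that is the large one. The hole is at scene (298,218), the red knob at (233,219), and the orange pad at side (278,258), so the empty cradle is the one at y +66. Next I'll fit the poses.

```bash
cat >> h.py <<'E'
from scipy.spatial.transform import Rotation as Rot
def rpy(R): return Rot.from_matrix(R).as_euler('xyz',degrees=True)
def frame(x,z):   # tool frame from x axis and z axis directions
    x=np.array(x,float);x/=np.linalg.norm(x);z=np.array(z,float);z-=x*(z@x);z/=np.linalg.norm(z)
    return np.column_stack([x,np.cross(z,x),z])
def down(yaw): y=np.radians(yaw);return frame([np.cos(y),np.sin(y),0],[0,0,-1])
class Rack:
    def __init__(s,x,y,yaw): s.o=np.array([x,y,0]);s.R=Rot.from_euler('z',yaw).as_matrix();s.yaw=np.degrees(yaw)
    def p(s,*q): return s.o+s.R@np.array(q)
    def d(s,*q): return s.R@np.array(q)
c35,s35=np.cos(np.radians(35)),np.sin(np.radians(35))
E
python3 - <<'E'
from h import *
rk=Rack(.517,-.118,.089)
ins=rk.d(0,-c35,-s35); hole=rk.p(-.008,.213,.076)
for sg in(1,-1):
    print('sign',sg)
    a=np.array([.458,.3335,.012])
    Ri=frame(sg*ins,rk.d(0,s35,-c35)); ph=hole-ins*.104
    for n,p,R in(('awl',a+[0,0,.017],down(-19+(0 if sg>0 else 180))),('awl hi',a+[0,0,.12],down(-19+(0 if sg>0 else 180))),
      ('ins',ph-Ri[:,2]*.017,Ri),('pre',ph-ins*.05-Ri[:,2]*.017,Ri),('view',ph-Ri[:,2]*.15,Ri),('crad',rk.p(0,.066,.061),down(5.1+(0 if sg>0 else 180))),('knob',rk.p(.04+.17,.13-.06,.104),down(-70))):
        q=solver.solve_ik(p,rpy(R)); print(n,np.round(p,3),None if q is None else np.round(q))
E
```

```text
sign 1
awl [0.458 0.334 0.029] [  29.   34.  -23.   32.    0. -132.]
awl hi [0.458 0.334 0.132] [  29.   27.  -18.   45.    0. -132.]
ins [0.483 0.169 0.15 ] [  -8.   24.  -28.   46.   34. -105.]
pre [0.48  0.209 0.178] [  -3.   22.  -27.   47.   35. -100.]
view [0.49  0.093 0.259] [ -16.   20.  -17.   67.   32. -115.]
crad [ 0.511 -0.052  0.061] [-14.  27. -30.  32.   0. 161.]
knob [ 0.72  -0.03   0.104] [  -8.   43.    8.   55.    0. -118.]
sign -1
awl [0.458 0.334 0.029] [ 29.  34. -23.  32.   0.  48.]
awl hi [0.458 0.334 0.132] [ 29.  27. -18.  45.   0.  48.]
ins [0.483 0.169 0.15 ] [ -8.  24. -28.  46.  34.  75.]
pre [0.48  0.209 0.178] [ -3.  22. -27.  47.  35.  80.]
view [0.49  0.093 0.259] [-16.  20. -17.  67.  32.  65.]
crad [ 0.511 -0.052  0.061] [-14.  27. -30.  32.   0. -19.]
knob [ 0.72  -0.03   0.104] [  -8.   43.    8.   55.    0. -118.]
```

Run:
```python
from h import *
snap('wrist','w0')
rk=Rack(.517,-.118,.089)
ins=rk.d(0,-c35,-s35); hole=rk.p(-.008,.213,.076)
Ri=frame(ins,rk.d(0,s35,-c35)); ph=hole-ins*.104
env.move_pose(ph-Ri[:,2]*.16,rpy(Ri)); env.wait(.15); snap('wrist','w1')
env.move_pose([.458,.3335,.165],rpy(down(-19))); env.wait(.15); snap('wrist','w2')
print(readout.state()['time'])
w=[cv2.imread(f'pics/w{i}.png') for i in range(3)]
cv2.imwrite('pics/w0b.png',cv2.resize(w[0],(800,600),interpolation=cv2.INTER_CUBIC))
o=np.hstack([cv2.resize(w[1],(400,300),interpolation=cv2.INTER_AREA),cv2.resize(w[2],(400,300),interpolation=cv2.INTER_AREA)])
cv2.imwrite('pics/w12.png',o)
```

```text
4.4917
```

View pics/w0b.png

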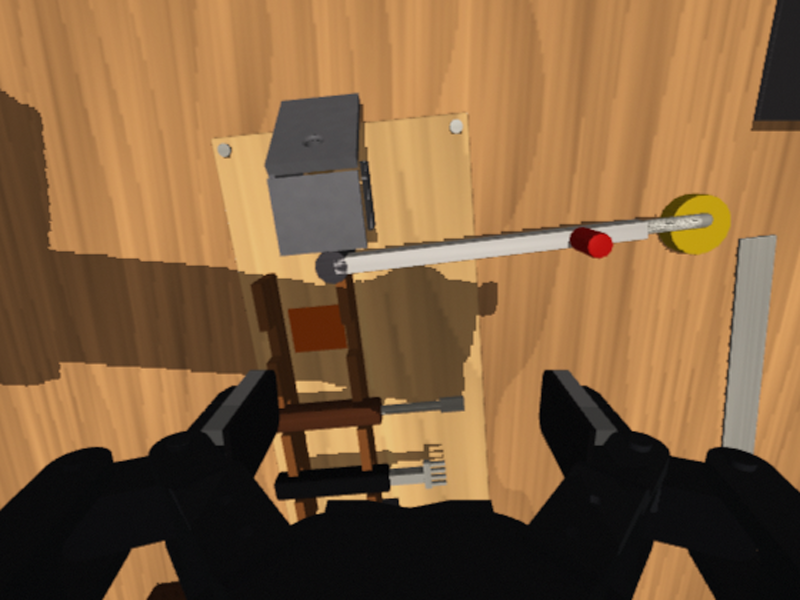

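View pics/w12.png

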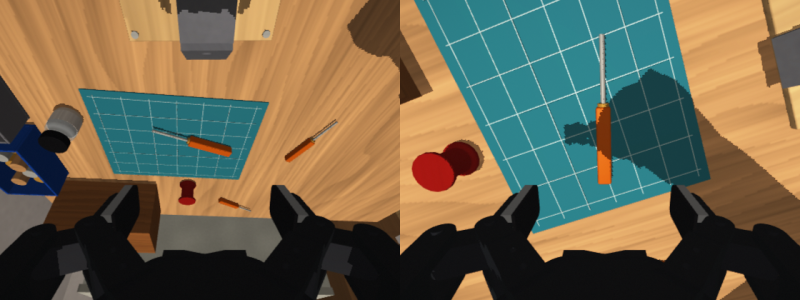

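w0 shows the hole at about (219,98), the rack's rear corners at (149,98) and (326,79), the hinge post at (232,187), and the knob at (420,171). w2 shows the awl in line with the tool axis. I'll enlarge both for closer readings.

Run:
```python
from h import *
w=[cv2.imread(f'pics/w{i}.png') for i in range(3)]
o=np.zeros((600,800,3),np.uint8)
o[:]=0
o[:570,:540]=cv2.resize(w[0][65:255,145:325],(540,570),interpolation=cv2.INTER_CUBIC)   # x3
o[:600,550:]=cv2.resize(w[2][35:275,235:335],(250,600),interpolation=cv2.INTER_CUBIC)   # x2.5
cv2.imwrite('pics/c3.png',o)
```

```text
(no output)
```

View pics/c3.png

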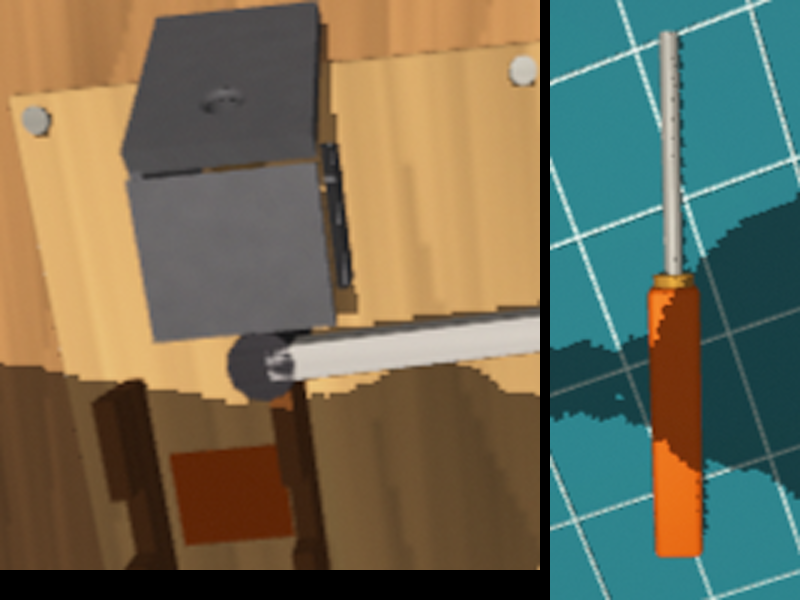

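Run:
```python
from h import *
from scipy.optimize import least_squares
P=[(219,98.3,(-.008,.213,.076),2),(149,97.7,(-.1,.228,.012),1),(326.2,79.1,(.1,.228,.012),1),(196.7,178.3,(-.036,.144,.094),1),(256.7,173.3,(.020,.144,.094),1)]
W=[world('w0',u,v,q[2]) for u,v,q,_ in P]
def tr(p,q): c,s=np.cos(p[2]),np.sin(p[2]); return np.array([p[0]+c*q[0]-s*q[1],p[1]+s*q[0]+c*q[1]])
r=least_squares(lambda p:np.concatenate([k*(tr(p,q)-w[:2]) for (u,v,q,k),w in zip(P,W)]),[.517,-.118,.089])
print(r.x,np.degrees(r.x[2]));print(np.round(r.fun.reshape(-1,2)*1000,1))
rk=Rack(*r.x); inv=lambda w:np.round(rk.R.T@(w-rk.o),4)
print('pad',inv(world('w0',222,230,.014)),'post',[inv(world('w0',232.3,186.7,z)) for z in(.057,.075)],'knobtop',inv(world('w0',420,170.8,.109)),'barend',inv(world('w0',453,161,.066)))
l1=world('w0',178.3,250,.012);l0=W[1];d=l1-l0;print('edge yaw',np.degrees(np.arctan2(d[0],-d[1])))
print('hole',W[0],rk.p(-.008,.213,.076))
w=[world('w2',282.6,47.8,.012),world('w2',284.2,149,.021),world('w2',286.6,257.4,.021)]
d=w[0]-w[2];print(np.round(w,4).tolist(),np.degrees(np.arctan2(d[1],d[0])),np.linalg.norm(d[:2]))
```

```text
[ 0.51639754 -0.12173233  0.09632117] 5.518796747976084
[[ 0.3 -0.4]
 [-2.1  1. ]
 [ 1.6  1.1]
 [-0.3 -1. ]
 [ 0.2 -0.3]]
pad [-0.0406  0.066   0.014 ] post [array([-0.0116,  0.1271,  0.057 ]), array([-0.008 ,  0.1305,  0.075 ])] knobtop [0.1618 0.1354 0.109 ] barend [0.212  0.1337 0.066 ]
edge yaw 4.752577547409834
hole [0.48781362 0.08969071 0.076     ] [0.48794992 0.08951097 0.076     ]
[[0.5792, 0.2928, 0.012], [0.5036, 0.3178, 0.021], [0.4084, 0.3487, 0.021]] -18.1292677682493 0.17966492168075252
```

```bash
cat >> h.py <<'E'
rk=Rack(0,0,.0935); rk.o=np.array([.4879,.0896,0])-rk.R@np.array([-.008,.213,0])
OFF=.017; GX=.005   # TCP height above awl axis, grip point along the awl
E
python3 - <<'E'
from h import *
u=np.array([np.cos(np.radians(-18.13)),np.sin(np.radians(-18.13)),0])
R=down(-18.13); g=np.array([.4560,.3333,.012])+GX*u
env.move_pose(g+[0,0,.075],rpy(R)); env.move_l(g+[0,0,OFF],.08)
env.gripper_close(60); s=readout.state(); print(s['width'],s['finger_force'],s['ee_pos'],s['time'])
env.move_l(g+[0,0,.16],.2); env.wait(.1)
s=readout.state(); i=snap('wrist','w3'); print(s['ee_pos'],s['orientation'],s['wrist_force'],s['time'])
p=cv2.imread('pics/w3.png'); cv2.imwrite('pics/c4.png',p[0:260,200:380].repeat(2,0).repeat(2,1))
E
```

```text
0.016431322567347428 60.0503933429718 [0.46094847 0.3318665  0.02936391] 6.4083
[0.45971214 0.33115022 0.17024699] [ 1.79867658e+02  1.24572945e-01 -1.81328495e+01] [-0.57090367  0.64038802 -2.10799411] 7.375
```

View pics/c4.png

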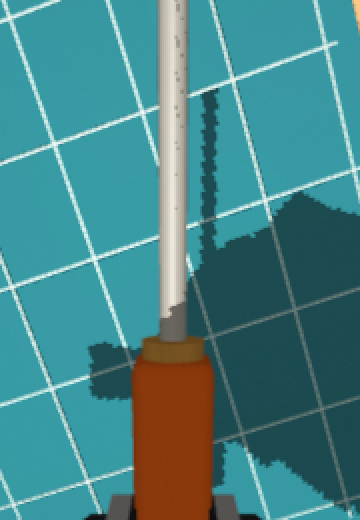

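Run:
```python
from h import *
s=readout.state();Rt=Rot.from_euler('xyz',s['orientation'],degrees=True).as_matrix();t=s['ee_pos']
D=np.load('pics/w3.npz');
for (u,v) in((287,1),(286.6,120),(286.5,170)):
    r=np.array([(u-D['cx'])/D['fx'],-(v-D['cy'])/D['fy'],-1.]);r=Rt.T@(D['T'][:3,:3]@r);c=Rt.T@(D['T'][:3,3]-t)
    print(c+r*(OFF-c[2])/r[2])
# collar: front of handle (collar/orange boundary, top face 9mm nearer)
r=np.array([(287-D['cx'])/D['fx'],-(180-D['cy'])/D['fy'],-1.]);r=Rt.T@(D['T'][:3,:3]@r);print(c+r*(OFF-.009-c[2])/r[2])
# compare depth
d=D['d'];print('shank depth',d[60,287],d[120,287])
for v in(60,120,150):
    w=world('w3',287,v);print(Rt.T@(w-t))
w=world('w3',287,220);print('handle top',Rt.T@(w-t))
```

```text
[0.11437151 0.00032942 0.017     ]
[0.06963344 0.0002279  0.017     ]
[0.04800503 0.00020947 0.017     ]
[0.0451155  0.00039555 0.008     ]
shank depth 0.1229805 0.1300825
[0.09265327 0.00034665 0.01345472]
[0.06962076 0.00038274 0.01336992]
[0.05716549 0.00040465 0.0138164 ]
handle top [0.02761176 0.00041814 0.00693877]
```

```bash
cat >> h.py <<'E'
OFF=.0165
ins=rk.d(0,-c35,-s35); hole=rk.p(-.008,.213,.076); Ri=frame(ins,rk.d(0,s35,-c35))
def tcp_for_depth(dp): return hole+ins*(dp-.13+GX)-Ri[:,2]*OFF
def actual():
    s=readout.state();return s['ee_pos'],Rot.from_euler('xyz',s['orientation'],degrees=True).as_matrix(),s
E
python3 - <<'E'
from h import *
env.move_pose(tcp_for_depth(-.05),rpy(Ri)); env.move_l(tcp_for_depth(-.012),.08); env.wait(.3)
p,R,s=actual(); tip=p+R@[.13-GX,0,OFF]
print('err tcp(tool)',Ri.T@(p-tcp_for_depth(-.012))*1000,'rot',Rot.from_matrix(Ri.T@R).as_rotvec(degrees=True))
print('tip in hole frame (mm) depth/lat/perp',Ri.T@(tip-hole)*1000,s['time'],s['wrist_force'])
snap('scene','s1');snap('wrist','w4')
a=cv2.imread('pics/s1.png')[170:260,250:370]; b=cv2.imread('pics/w4.png')[0:300]
o=np.zeros((600,800,3),np.uint8);o[:450,:600]=cv2.resize(a,(600,450),interpolation=cv2.INTER_CUBIC)
o[450:600,:280]=cv2.resize(b,(280,150));cv2.imwrite('pics/c5.png',o)
E
```

```text
err tcp(tool) [-0.27908023 -0.08248011 -0.10015154] rot [ 0.01329184  0.00382836 -0.03549651]
tip in hole frame (mm) depth/lat/perp [-12.27800319  -0.16374861  -0.10851319] 9.0 [ 0.20351364 -0.17737811 -0.4256604 ]
```

View pics/c5.png

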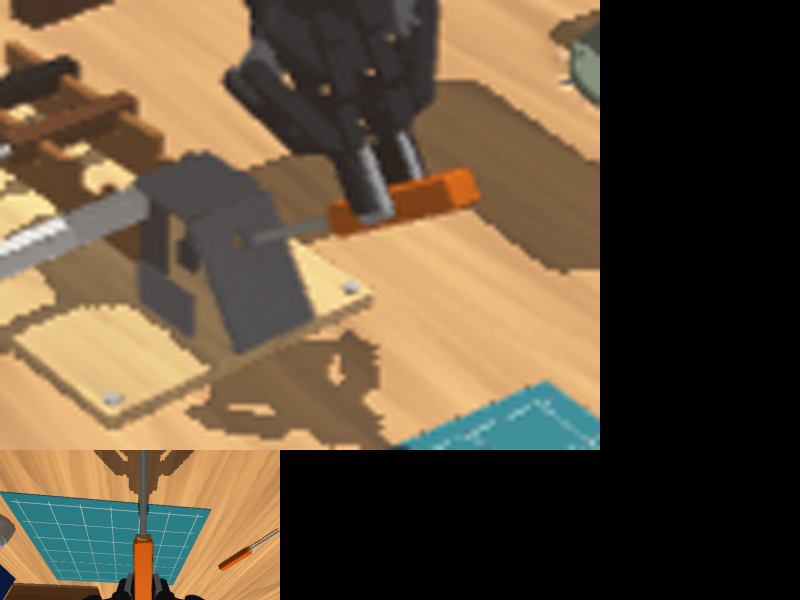

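The c5 crop shows the shank tip at (250,238), lined up just short of the hole at (238,240). I'll insert it in steps and check the forces.

Run:
```python
from h import *
for dp in(.006,.014,.020,.024,.028,.0295):
    env.move_l(tcp_for_depth(dp),.03); p,R,s=actual()
    f=Ri.T@s['wrist_force']; tip=p+R@[.13-GX,0,OFF]
    print(dp,'F tool',np.round(f,1),np.round(Ri.T@(tip-hole)*1000,1),round(s['time'],2))
    if abs(f[1])>12 or abs(f[2])>12 or f[0]<-15: print('stop');break
env.wait(.9)
p0,_,s=actual();print(Ri.T@s['wrist_force'],s['time'])
snap('side','d1')
a=cv2.imread('pics/side0.png');b=cv2.imread('pics/d1.png')
print(np.abs(a.astype(int)-b).sum(2)[205:240,300:345].mean())
# red knob centroid
q=np.load('pics/d1.npz')['p'][190:300,270:400].astype(int);m=(q[...,0]>120)&(q[...,1]<50)&(q[...,2]<50)
ys,xs=np.nonzero(m);print(len(xs),xs.mean()+270,ys.mean()+190)
if len(xs):
    w=world('d1',xs.mean()+270,ys.mean()+190,.094);k=rk.R.T@(w-rk.o)-[-.008,.13,0];print(k,np.arctan2(k[0],-k[1]),np.hypot(*k[:2]))
```

```text
0.006 F tool [ 0.9 -0.2  1. ] [ 6. -0.  0.] 9.85
0.014 F tool [ 0.2 -0.1  0.1] [14.1  0.1  0.1] 10.27
0.02 F tool [-3.2  0.   0.1] [19.7 -0.2  0.1] 10.62
0.024 F tool [-4.7  0.1 -0.1] [23.9 -0.1  0. ] 10.9
0.028 F tool [-4.7 -0.7  0.8] [27.9 -0.1  0.1] 11.18
0.0295 F tool [-4.2 -1.1 -0. ] [29.4 -0.1  0. ] 11.43
[-4.88345106 -0.87281936  0.34127145] 12.3333
49.57396825396825
6 332.8333333333333 234.0
[ 0.15974653 -0.11899464  0.094     ] 0.9305694121345569 0.19919507322469454
```

The forces match a trip, with about 4.7 N along the axis and almost none sideways, and the knob has moved off 1.60. I'll withdraw and place the awl.

Run:
```python
from h import *
env.move_l(tcp_for_depth(-.03),.1); p,_,_=actual()
env.move_l(tcp_for_depth(-.05)+[0,0,.10],.25)
R=down(rk.yaw); c=rk.p(-.040+GX,.0675,.044+OFF)
env.move_pose(c+[0,0,.17],rpy(R)); print(readout.state()['time'])
env.move_l(c+[0,0,.03],.2); env.wait(.2); p,_,_=actual(); e=p-(c+[0,0,.03]); print('err mm',e*1000)
env.move_l(c+[0,0,.002]-[e[0],e[1],e[2]],.05); env.wait(.15); p,_,s=actual(); print((p-c)*1000,s['wrist_force'],s['time'])
snap('side','d2');snap('scene','s2')
a=cv2.imread('pics/d2.png')[200:320,240:370];b=cv2.imread('pics/s2.png')[160:270,190:340]
o=np.zeros((400,800,3),np.uint8);o[:369,:400]=cv2.resize(a,(400,369),interpolation=cv2.INTER_CUBIC);o[:293,400:]=cv2.resize(b,(400,293),interpolation=cv2.INTER_CUBIC)
cv2.imwrite('pics/c6.png',o)
```

```text
17.4417
err mm [ 0.98562079 -0.23343795  1.13377995]
[-1.74286864  0.41633301  0.83463346] [-3.39310863  0.57895399  8.32472807] 19.375
```

View pics/c6.png

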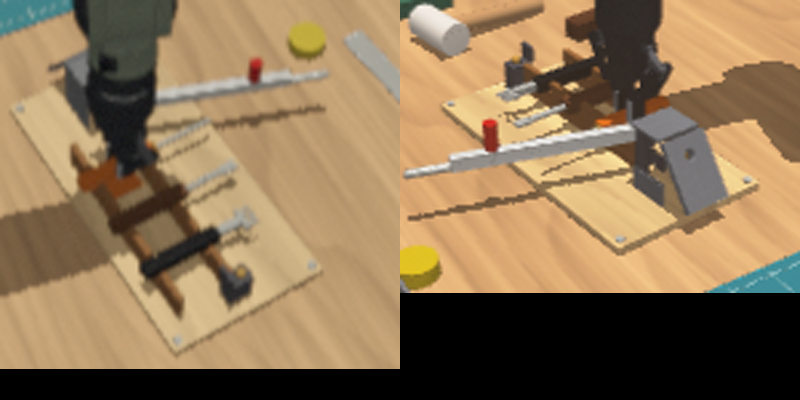

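The c6 crop shows the awl lying parallel to its neighbours in the cradle beside the hinge, with its shank on the head side. The 8 N upward force means it is on the notch floor. I'll lift a hair, release, back off and look at the bar.

Run:
```python
from h import *
c=rk.p(-.040+GX,.0675,.044+OFF)
env.move_l(c+[0,0,.003],.05); env.gripper_open(); print(readout.state()['wrist_force'])
env.move_l(c+[0,0,.20],.25); env.wait(.1)
snap('wrist','w5');s=readout.state();print(s['time'])
p=cv2.imread('pics/w5.png');cv2.imwrite('pics/w5b.png',p)
D=np.load('pics/w5.npz');q=D['p'].astype(int);m=((q[...,0]>110)&(q[...,1]<60)&(q[...,2]<60)).astype(np.uint8)
n,_,st,ce=cv2.connectedComponentsWithStats(m)
for i in range(1,n):
    if st[i,4]>25:
        w=world('w5',*ce[i],.1);k=rk.R.T@(w-rk.o)-[-.008,.13,0];print(st[i],ce[i],k,'ang',np.arctan2(k[0],-k[1]),np.hypot(*k[:2]))
```

```text
[-0.58031471 -0.49999666 -0.06227284]
21.4917
```

View pics/w5b.png

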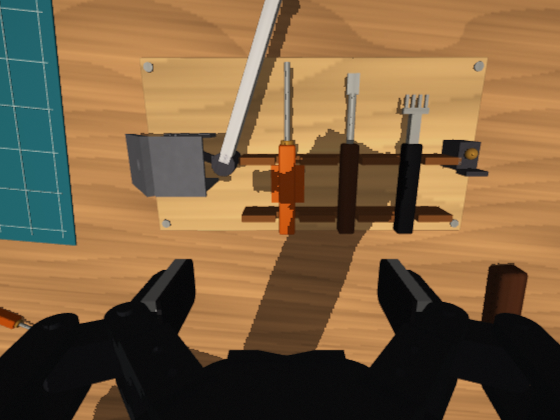

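w5 shows the awl seated in both combs, parallel to the other tools, with its handle on the same side. The bar is loose at about 1.28 rad. I'll now push the knob shut with closed fingers.

Run:
```python
from h import *
Z=.106
def pose(th,gap):
    k=np.array([-.008+.17*np.sin(th),.13-.17*np.cos(th)]);t=np.array([np.cos(th),np.sin(th)])
    q=k+t*(.019+gap); return rk.p(q[0],q[1],Z), rpy(down(rk.yaw+np.degrees(th)))
p,o=pose(1.3,.022)
env.move_pose(p+[0,0,.1],o); env.gripper_close(30); env.move_l(p,.2)
for th in list(np.linspace(1.25,.15,9))+[.1,.06,.03,.01,0]:
    p,o=pose(th,0); env.move_l(p,.12,o); s=readout.state(); f=rk.R.T@s['wrist_force']
    print(round(th,2),np.round(f,1),np.round((rk.R.T@(s['ee_pos']-p))*1000,1),round(s['time'],2))
    if np.linalg.norm(f)>25: print('stop');break
```

```text
1.25 [-0.4  0.7 -0.1] [ 0.5 -0.8  1.1] 24.35
1.11 [ 0.2 -0.   0.7] [0.2 0.3 0.2] 24.7
0.98 [ 0.3 -0.1  0.2] [0.2 0.7 0.1] 25.05
0.84 [-0.   1.3 -0.4] [0.4 0.7 0.1] 25.4
0.7 [ 0.6 -0.3  0.5] [0.5 0.7 0.1] 25.75
0.56 [-0.   0.4 -0.7] [0.6 0.6 0.1] 26.1
0.42 [-0.3  1.6  0. ] [0.7 0.5 0.2] 26.45
0.29 [ 0.5  1.  -0.2] [0.8 0.4 0.2] 26.8
0.15 [0.8 0.3 0.2] [0.9 0.3 0.2] 27.15
0.1 [ 0.5  0.  -0.9] [0.8 0.2 0.1] 27.4
0.06 [1.2 0.1 0.2] [ 0.7 -0.   0.2] 27.65
0.03 [0.4 0.6 0. ] [-0.2  0.2 -0.1] 27.9
0.01 [-0.1 -0.2  1.2] [-0.4  0.1 -0.1] 28.15
0 [ 1.5 -0.1 -1.5] [ 0.4 -0.   0.1] 28.4
```

I've used up the picture views, so I'll check by numbers. I'll press a touch further while watching the force, back off, and locate the red knob by code.

Run:
```python
from h import *
Z=.106
o=rpy(down(rk.yaw))
for dx in(-.001,-.002,-.003,-.004):
    env.move_l(rk.p(-.008+.019+dx,-.04,Z),.03); s=readout.state(); f=rk.R.T@s['wrist_force'];print(dx,np.round(f,1))
    if f[0]>6: break
env.move_l(rk.p(.07,-.04,Z),.15); env.move_l(rk.p(.07,-.04,.26),.25); 
# view pose: camera behind (+x) looks back to the knob
env.wait(.2)
def find(n,f,z):
    snap(n,f);q=np.load(f'pics/{f}.npz')['p'].astype(int);m=((q[...,0]>100)&(q[...,1]<60)&(q[...,2]<60)).astype(np.uint8)
    N,_,st,ce=cv2.connectedComponentsWithStats(m)
    for i in range(1,N):
        if st[i,4]>5:
            w=world(f,*ce[i],z);k=rk.R.T@(w-rk.o)-[-.008,.13,0];print(n,st[i],np.round(k,3),'ang',np.arctan2(k[0],-k[1]),np.hypot(*k[:2]))
for n in('scene','side','wrist'): find(n,n+'9',.097)
print(readout.state()['time'])
```

```text
-0.001 [ 4.7  1.  -3.2]
-0.002 [ 7.9  0.4 -4.2]
scene [360  37  13   3  14] [-2.773 -2.102  0.097] ang -0.9222218069570939 3.479765090685126
scene [320  38  11   2  15] [-2.385 -2.326  0.097] ang -0.7978250692675805 3.331505229449376
scene [175 142   3  23  36] [ 0.093 -0.518  0.097] ang 0.17826051790094305 0.5258370260533196
scene [246 176   5  10  38] [ 0.009 -0.157  0.097] ang 0.056378710030713125 0.15734079876821852
scene [412 248  14  17  38] [-0.092  0.41   0.097] ang -2.9219021303031143 0.4199468482678986
scene [404 318  24  19 299] [0.093 0.533 0.097] ang 2.968340371801257 0.5413759533607311
scene [474 343   4   6  14] [0.048 0.624 0.097] ang 3.0655545555988644 0.6258847868659759
side [222 145   9   8  53] [0.031 0.464 0.097] ang 3.0759704870159674 0.4654351766253905
side [275 255   8   4  14] [-0.056 -0.105  0.097] ang -0.49133957684452567 0.11887844765897274
side [301 261   4   8  21] [-0.003 -0.172  0.097] ang -0.01764056913297991 0.1723773879991282
side [383 298   3  19  39] [ 0.132 -0.436  0.097] ang 0.2935691264041755 0.45527033170477377
wrist [197 239   4  10  11] [ 0.031 -0.084  0.097] ang 0.34987946177530144 0.08970134068800077
wrist [202 268   2  23  24] [-0.009 -0.085  0.097] ang -0.1006072434511561 0.08495751234290194
wrist [207 268   8  13  88] [-0.003 -0.093  0.097] ang -0.028683659508594386 0.09290974015954973
30.575
```

The knob reads about 0 rad in the scene and side views and stays there with the gripper clear. The stop force rose right at the shut position, so the bar is snapped shut. Handing in.

Run:
```python
from h import *
print(env.hand_in())
```

```text
the job is handed in; nothing more can be done
None
```

The job is handed in at about 31 s: the awl tripped the latch and lies in its cradle, and the keeper bar is snapped shut; the final shut check was by image code only, because I had already viewed 11 pictures, one over the limit of 10.

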